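# Weigh and label a jar of magenta pigment on the counter scale

## Task

Zero the empty scale with its white key, then lift the magenta pigment jar out of the crate and set it gently upright, wholly on the steel pan, and let go. With the jar weighing, press the magenta product key and then the green print key. Press each key fully home with a light touch, never like a punch, let it come up again, press no other key, and leave the other jars, the bottle and the palette knife where they are.

Things in the scene. Friction and masses are not known exactly. Their poses are not given: they have to be found in the camera images.
- scale: White counter scale, 315 mm deep (x), 220 mm wide, fixed. Origin: centre of its underside on the counter; x points away from the operator (its front is -x), y to its left, z up. A steel pan behind; in front a black key console on a stiff friction hinge, and two steel cheeks 130 mm high, 94 mm either side of the middle, beside the console's upper end. Pushing it with over 40 N anywhere harms it.
- console_hinge (a point): Middle of the console's hinge line (along the scale's y) in the plane of its face, 63 mm above the counter. The face, 180 mm wide and 137 mm long, rises from here away from the operator, looking back and up at him. Its tilt is NOT reported: 24 to 34 degrees from horizontal (keys up to 7 mm higher or lower than at 29), so see it or feel for it. Pressing does not change it. Axes as scale.
- pan (a point): Centre of the top of the steel pan, 115 mm above the counter; the pan measures 170 mm along the scale's x and 220 mm along its y, flat, without a rim. Axes as scale.
- key_zero (a joint): White key, lower row (45 mm up the face from the hinge line), 60 mm to the scale's left (+y of scale) of its middle: zeroes the scale. Like all keys: a cap 26 mm wide, 24 mm up the face, top 8 mm proud of it, 40 mm from its neighbours; goes 6 mm straight into the face (2 N to start, 6.5 N at the rubber stop), counts as pressed from 4 mm, springs back. Reads 0 up, 0.006 m fully down.
- key_tare (a joint): Grey key, lower row (45 mm up the face from the hinge line), 20 mm left of the middle: not used here. Reads 0 up, 0.006 m fully down.
- key_clear (a joint): Yellow key, lower row (45 mm up the face from the hinge line), 20 mm right of the middle (-y): not used here. Reads 0 up, 0.006 m fully down.
- key_print (a joint): Green key, lower row (45 mm up the face from the hinge line), 60 mm right of the middle: prints the label. Reads 0 up, 0.006 m fully down.
- key_violet (a joint): Violet key, upper row (85 mm up the face from the hinge line), 60 mm to the scale's left (+y of scale) of its middle: not used here. Reads 0 up, 0.006 m fully down.
- key_magenta (a joint): Magenta (pink-red) key, upper row (85 mm up the face from the hinge line), 20 mm left of the middle: chooses magenta. A clear visor as wide as the console, 3 mm thick, starts 134 mm up the face, is 65 mm long and leans 26 degrees from the face's normal over the upper keys, so they must be reached with the tool tilted along their travel. Reads 0 up, 0.006 m fully down.
- key_red (a joint): Orange-red key, upper row (85 mm up the face from the hinge line), 20 mm right of the middle (-y): not used here. Reads 0 up, 0.006 m fully down.
- key_blue (a joint): Blue key, upper row (85 mm up the face from the hinge line), 60 mm right of the middle: not used here. Reads 0 up, 0.006 m fully down.
- crate: Low slatted wooden crate on the counter, fixed, 250 mm along its x, 130 mm along its y, walls 48 mm high and 6 mm thick, floor 6 mm thick. Origin: centre of its underside. Three jars stand in a row along its x, 76 mm apart, in any order.
- jar_magenta: Squat screw-lid jar of magenta pigment, to be weighed: body 58 mm across, white lid 54 mm across and 18 mm high (62 to 80 mm above the underside), 80 mm high in all, 0.2 to 0.4 kg. Origin: centre of its underside; z up.
- jar_violet: Jar like the magenta one with violet pigment; stays in the crate.
- jar_red: Jar like the magenta one with orange-red pigment; stays in the crate.
- oil_bottle: Amber glass bottle with a black cap, 48 mm across, 110 mm high, standing on the counter between scale and crate; a bystander. Origin: centre of its underside.
- palette_knife: Palette knife 200 mm long lying on the counter to the right of the scale; a bystander. Origin: on the counter under its middle, x along it to the blade.
Not all that is in view belongs to the job. Leave any turquoise look-alike of the jar_magenta alone.

How it is judged:
By the outcome, as a careful person would: the job done as asked, in the order asked, and still so for the second after the job is handed in, with the robot touching nothing.
It also fails if it takes over 72 s, if anything falls off the work surface, if the arm or the gripper's body presses on something with over 40 N, if the wrist force passes 120 N, or if a joint passes its speed limit or range.

## Robot

A 6-joint arm with a two-finger parallel gripper is mounted at the origin on the work surface. World frame = base frame: x ahead of the robot, y to its left, z up, the work surface at z = 0. Lengths are in mm, angles in rad, forces in N, time in s.
With the tool pointing down it reaches from about 275 to 975 mm from the base axis. Payload 8.4 kg.
Tool frame: the origin (TCP) lies midway between the tips of the shut fingers; the grasp point (between the pads) lies 19 mm behind it; z points along the fingers, y is the line along which they close (so a half turn about z gives the same grasp; the last joint's range is limited). The gripper opens to 92 mm and grips with 3 to 60 N. Pads are 20 mm wide; open, the fingers measure 128 mm over their backs; the gripper's body (75 mm by 189 mm) begins 69 mm behind the grasp point.
Start: joints at [-1.114, 0.353, 1.633, -0, 1.155, -0.002], TCP at [276.794, -560.368, 214.583] pointing down, gripper open.
Joint ranges: [-2.63, 2.63], [-0.92, 2.1], [0.06, 2.66], [-1.3, 4.44], [0, 2.69], [-3.02, 3.02]. Speed limits (rad/s): [2.22, 2.22, 2.79, 3.14, 3.14, 3.14].

## Interface

Orientations are given as a rotation vector (axis times angle).
In Python, from bench import manip, snapshot, camera_params gives the robot as it stands.
- The arm moves only by the tool servo_tool, never from a script. Its argument "plan" is a list of rows, each an object with "dp": the shift along the tool's x, y, z in cm, a list of three; "delta_rot": the turn, a rotation vector about the tool's x, y, z in rad, a list of three. In form: [{"dp": [dx, dy, dz], "delta_rot": [wx, wy, wz]}, ...]. A call has 1 to 10 rows; each row is the pose to reach, as a shift and turn from the pose commanded when the call began, along the tool's axes at that moment; what a row does not reach only later rows make up. A row lasts 1/12 s, in which the tool goes at most 41.7 mm and 7.16 degrees, less where a joint would pass 70% of its speed; a pose out of reach is approached as far as the arm can. A call with a gripper value outside its range is refused whole. "jaw" is the finger opening in cm, from 0 to 9.19, set as the call begins (left out, the last holds). The fingers move at their own pace and stop on an object; the grip force is fixed at half the most. Time passes only in rows, so rows that repeat a pose let the fingers close. It gives the time, the measured TCP pose, the force, the opening and the grip force at its end, in the units of the state.
- manip.state(): the state, without advancing time (a new reading comes with each control period).
- snapshot(name): name is "scene" or "side" or "wrist"; returns the picture (400x640x3 uint8, red, green, blue); there is no depth.
- camera_params(name): a dict with "K" (3x3 intrinsics, pixels), "k1" (the pictures are not rectified: a ray, as slopes to the right and down, at radius r is drawn at 1 + k1 r^2 times it, then the intrinsics apply), "eye" and "orientation" of the camera in the world. Camera axes: x right, y down, z forward; pixel columns grow to the right and rows downward; lengths in mm; the calibration is good to about 2 mm. A picture is of the moment at which its call begins: read the wrist's pose just before it. camera_params takes no time and is no camera call; for the wrist camera it gives the pose at the moment of the call.
- manip.hand_in(): hands the job in; it is judged then, once.
The state is a dict: "time_s": time; "joint_positions": joint angles; "dq": joint speeds; "effort": joint torques, N m; "tcp_pos": TCP position; "ee_rot": TCP orientation; "contact_force": force on the tool from outside, world axes, zero at the start; "wrist_torque": the same for the moment, N m; "gripper_width": finger opening in mm; "gripper_force": force on a finger pad.
Only numpy, scipy, OpenCV 4.12 (cv2) and the standard library are available. Lean on these libraries where they do the work, as an engineer would, in place of code of your own. Each camera call takes 0.05 s, during which the arm holds its last target. There are 200 camera calls.

## Working session

There is one attempt and no reset: what is moved stays moved. The work goes in short steps, Python scripts to look and compute and a tool call to move; the robot and the scene stay as the last step left them, time stands still between calls to the robot, and variables do not carry over. Pictures are saved under pics/ and viewed, at most 10 in all, crops included, and the job is handed in when it is done.

Besides the shell and the picture viewer there is one more tool, called by a JSON object that holds its "op" and its "data". servo_tool: Moves the arm, as the interface text tells. Its arguments: {"type":"object","properties":{"plan":{"type":"array","items":{"type":"object","properties":{"dp":{"type":"array","items":{"type":"number"}},"delta_rot":{"type":"array","items":{"type":"number"}}}}},"jaw":{"type":"number"}},"required":["plan"]}

```bash
ls; mkdir -p pics; python3 - <<'E'
from bench import manip, snapshot, camera_params
import cv2,json
for n in ("scene","side"):
    p=camera_params(n); print(n,p)
    im=snapshot(n)[:,:,::-1]
    cv2.imwrite(f"pics/{n}0.png",cv2.resize(im,None,fx=1.25,fy=1.25,interpolation=cv2.INTER_CUBIC))
    cv2.imwrite(f"{n}0_raw.png",im)
print(manip.state())
E
```

```text
pics
scene {'K': array([[415.81507169,   0.        , 318.19361524],
       [  0.        , 415.81507169, 203.22963363],
       [  0.        ,   0.        ,   1.        ]]), 'k1': -0.012182780981241722, 'eye': array([1075.72274911, -274.78049074, 1053.21422268]), 'orientation': array([-2.25009574, -1.41008719,  0.39944533])}
side {'K': array([[423.83754385,   0.        , 320.21432418],
       [  0.        , 423.83754385, 202.59422673],
       [  0.        ,   0.        ,   1.        ]]), 'k1': -0.07153886128702973, 'eye': array([469.55270633, 788.46646118, 694.55424617]), 'orientation': array([-0.14598574,  2.75489927, -1.38692114])}
{'time_s': 0.1, 'joint_positions': array([-1.11438345e+00,  3.53579877e-01,  1.63406398e+00, -3.93933418e-05,
        1.15519894e+00, -2.38850937e-03]), 'dq': array([-0.00115604, -0.00136557, -0.0014111 ,  0.00136615,  0.00038455,
        0.00010653]), 'effort': array([-9.30504975e-04, -5.94904912e+01, -3.34931982e+01,  6.98697288e-02,
        1.84200407e-02, -3.02119588e-05]), 'tcp_pos': array([ 276.59235124, -559.96309468,  213.93634773]), 'ee_rot': array([-3.05810789e+00, -7.14128389e-01,  4.96922013e-04]), 'contact_force': array([-0.009102  , -0.28260238,  0.46465144]), 'wrist_torque': array([-0.02007829,  0.02102463, -0.0169932 ]), 'gripper_force': 0.0, 'gripper_width': 92.26220994230525}
```

View pics/scene0.png

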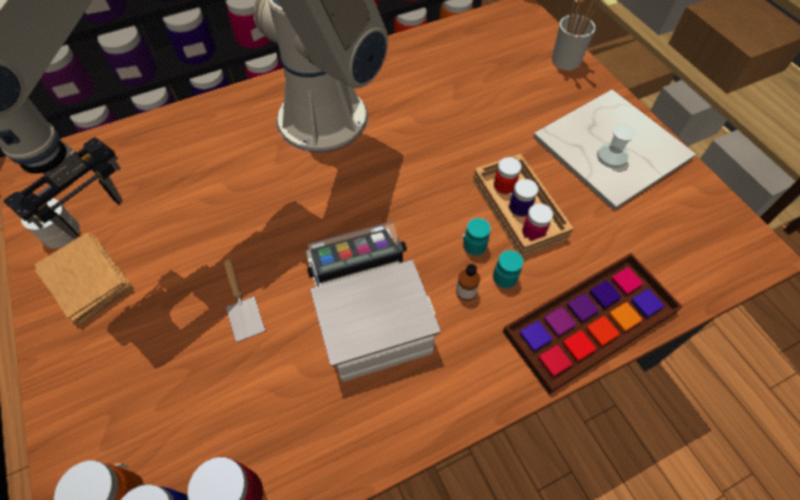

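View pics/side0.png

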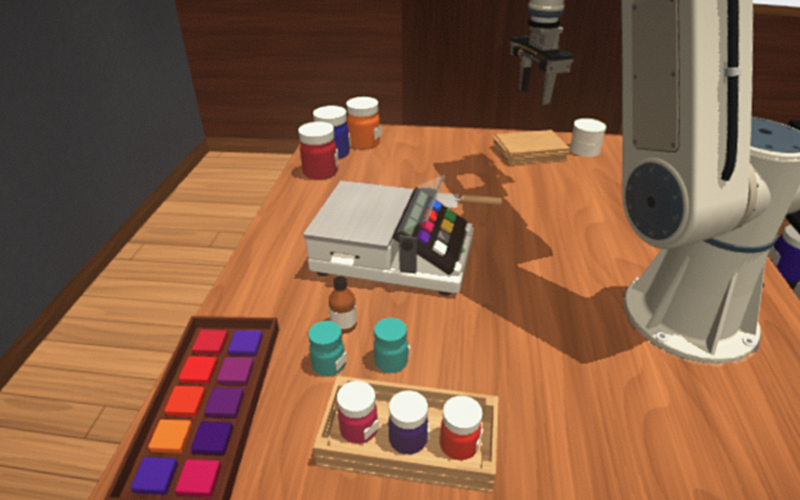

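The scene view shows the scale (pan corners near (312,285), (410,264), (438,326), (328,360)), the crate with the magenta jar's lid at (540,213), and two turquoise decoys near the bottle. In the side view the magenta jar is the left one, with its lid at (357,397).

```bash
cat > h.py <<'E'
import numpy as np, cv2
from scipy.spatial.transform import Rotation as R
from scipy.optimize import least_squares
from bench import manip, snapshot, camera_params
def ray(p,uv):
    K=p['K']; d=np.array([(uv[0]-K[0,2])/K[0,0],(uv[1]-K[1,2])/K[1,1]]); s=d.copy()
    for _ in range(20): s=d/(1+p['k1']*(s@s))
    v=R.from_rotvec(p['orientation']).apply([s[0],s[1],1.]); return v/np.linalg.norm(v)
def onz(p,uv,z):
    v=ray(p,uv); e=np.array(p['eye']); return e+v*(z-e[2])/v[2]
def proj(p,X):
    c=R.from_rotvec(p['orientation']).inv().apply(np.atleast_2d(X)-p['eye']); s=c[:,:2]/c[:,2:]
    s=s*(1+p['k1']*(s**2).sum(1,keepdims=True)); K=p['K']
    return s*[K[0,0],K[1,1]]+[K[0,2],K[1,2]]
def tri(obs):
    A=np.zeros((3,3));b=np.zeros(3)
    for p,uv in obs:
        v=ray(p,uv);M=np.eye(3)-np.outer(v,v);A+=M;b+=M@p['eye']
    return np.linalg.solve(A,b)
def dp(target,rv=None):
    "shift (cm) and turn in tool axes from measured pose"
    s=manip.state(); r=R.from_rotvec(s['ee_rot'])
    d=r.inv().apply(np.array(target)-s['tcp_pos'])/10
    w=(r.inv()*R.from_rotvec(rv)).as_rotvec() if rv is not None else None
    return d.round(2),None if w is None else w.round(3)
E
python3 - <<'E'
from h import *
np.set_printoptions(precision=1,suppress=True)
s=camera_params('scene');d=camera_params('side')
for uv in [(312,285),(410,264),(438,326),(328,360)]: print('pan',onz(s,np.array(uv)/1.25,115))
for uv in [(318,185),(416,188),(388,245),(307,236)]: print('pan side',onz(d,np.array(uv)/1.25,115))
for uv in [(510,167),(525,190),(540,213)]: print('lid',onz(s,np.array(uv)/1.25,86))
for uv in [(462,409),(408,405),(357,397)]: print('lid side',onz(d,np.array(uv)/1.25,86))
w=camera_params('wrist'); st=manip.state(); r=R.from_rotvec(st['ee_rot'])
print('wrist cam in tool', r.inv().apply(w['eye']-st['tcp_pos']), (r.inv()*R.from_rotvec(w['orientation'])).as_matrix(), w['K'])
print(r.as_matrix())
E
```

```text
pan [ 552.6 -221.8  115. ]
pan [595.7 -20.1 115. ]
pan [744.4 -33.2 115. ]
pan [ 715.  -251.7  115. ]
pan side [ 768.4 -224.9  115. ]
pan side [ 549.3 -232.6  115. ]
pan side [583.3 -12.2 115. ]
pan side [742.7 -26.1 115. ]
lid [444.1 326.1  86. ]
lid [519.3 320.1  86. ]
lid [590.3 314.5  86. ]
lid side [437.4 324.6  86. ]
lid side [512.6 325.4  86. ]
lid side [585.9 319.2  86. ]
wrist cam in tool [  77.2    0.1 -169.6] [[ 0.  -1.  -0.3]
 [ 1.   0.   0. ]
 [-0.  -0.3  1. ]] [[315.2   0.  318.8]
 [  0.  315.2 202.9]
 [  0.    0.    1. ]]
[[ 0.9  0.4 -0. ]
 [ 0.4 -0.9  0. ]
 [-0.  -0.  -1. ]]
```

```bash
python3 - <<'E'
from h import *
np.set_printoptions(precision=2,suppress=True)
s=camera_params('scene')
for uv in [(326,253),(377,239)]: print('keys approx',onz(s,np.array(uv)/1.25,110))
def tool(yaw,tilt): # x=-scale x, z down, tilted so z leans to +scale x by tilt
    Rs=R.from_euler('z',yaw); c,t=np.cos(tilt),np.sin(tilt)
    z=[t,0,-c]; y=[0,1,0]; x=np.cross(y,z)
    return (Rs*R.from_matrix(np.array([x,y,z]).T)).as_rotvec()
rv=tool(-.17,0.45)
print(dp([440,-120,290],rv))
st=manip.state(); r=R.from_rotvec(st['ee_rot']); print((r*R.from_rotvec([0,0,-1.25])).as_matrix())
E
```

```text
keys approx [ 490.91 -167.2   110.  ]
keys approx [506.19 -54.98 110.  ]
(array([ 34.14, -32.22,  -7.57]), array([-0.56, -0.18, -2.46]))
[[-0.14  0.99 -0.  ]
 [ 0.99  0.14  0.  ]
 [ 0.   -0.   -1.  ]]
```

{"op": "servo_tool", "data": {"jaw": 0, "plan": [{"dp": [3,-3,-8],"delta_rot": [0,0,-0.125]},{"dp": [6,-6,-8],"delta_rot": [0,0,-0.25]},{"dp": [9,-9,-8],"delta_rot": [0,0,-0.37]},{"dp": [12,-12,-8],"delta_rot": [0,0,-0.5]},{"dp": [15,-15,-8],"delta_rot": [0,0,-0.62]},{"dp": [18,-18,-8],"delta_rot": [0,0,-0.75]},{"dp": [22,-22,-8],"delta_rot": [0,0,-0.87]},{"dp": [25,-25,-8],"delta_rot": [0,0,-1.0]},{"dp": [28,-28,-8],"delta_rot": [0,0,-1.12]},{"dp": [30,-30,-8],"delta_rot": [0,0,-1.25]}]}}

```text
time_s: 0.93
tcp_pos: [400.5, -193.1, 294.5]
ee_rot: [2.062, 2.37, 0.0]
contact_force: [1.2, 0.7, -0.2]
gripper_width: 27.1
gripper_force: 0.0
```

```bash
cat >> h.py <<'E'
def tool(yaw,tilt): # x=-scale x, z down leaning to +scale x by tilt
    c,t=np.cos(tilt),np.sin(tilt); z=[t,0,-c]; y=[0,1,0]; x=np.cross(y,z)
    return (R.from_euler('z',yaw)*R.from_matrix(np.array([x,y,z]).T)).as_rotvec()
E
python3 - <<'E'
from h import *
print(dp([440,-120,290],tool(-.17,0.45)))
E
```

```text
(array([6.69, 4.93, 0.45]), array([-0.284, -0.388, -1.239]))
```

{"op": "servo_tool", "data": {"plan": [{"dp": [6.7,4.9,0.5],"delta_rot": [-0.028,-0.039,-0.124]},{"dp": [6.7,4.9,0.5],"delta_rot": [-0.057,-0.078,-0.248]},{"dp": [6.7,4.9,0.5],"delta_rot": [-0.085,-0.116,-0.372]},{"dp": [6.7,4.9,0.5],"delta_rot": [-0.114,-0.155,-0.496]},{"dp": [6.7,4.9,0.5],"delta_rot": [-0.142,-0.194,-0.62]},{"dp": [6.7,4.9,0.5],"delta_rot": [-0.17,-0.233,-0.743]},{"dp": [6.7,4.9,0.5],"delta_rot": [-0.199,-0.272,-0.867]},{"dp": [6.7,4.9,0.5],"delta_rot": [-0.227,-0.31,-0.991]},{"dp": [6.7,4.9,0.5],"delta_rot": [-0.256,-0.349,-1.115]},{"dp": [6.7,4.9,0.5],"delta_rot": [-0.284,-0.388,-1.239]}]}}

```text
time_s: 1.77
tcp_pos: [439.9, -121.8, 289.3]
ee_rot: [0.334, 2.694, -0.052]
contact_force: [-0.4, -0.2, 0.2]
gripper_width: 0.9
gripper_force: 0.0
```

{"op": "servo_tool", "data": {"plan": [{"dp": [0,0,0],"delta_rot": [0,0,0]},{"dp": [0,0,0],"delta_rot": [0,0,0]},{"dp": [0,0,0],"delta_rot": [0,0,0]}]}}

```text
time_s: 2.02
tcp_pos: [440.3, -122.4, 289.7]
ee_rot: [0.352, 2.694, -0.05]
contact_force: [0.2, 0.9, 1.3]
gripper_width: 0.2
gripper_force: 0.0
```

```bash
python3 - <<'E'
from h import *
import pickle
p=camera_params('wrist'); im=snapshot('wrist')[:,:,::-1]
print(manip.state()['joint_positions'],dp([440,-120,290],tool(-.17,0.45)))
cv2.imwrite('w1_raw.png',im); pickle.dump(p,open('w1.pkl','wb'))
cv2.imwrite('pics/w1.png',cv2.resize(im,None,fx=1.25,fy=1.25,interpolation=cv2.INTER_CUBIC))
E
```

```text
[-0.30227596 -0.23575422  2.1676012   0.05100878  0.78587537 -1.64319553] (array([ 0.09,  0.2 , -0.07]), array([-0.02 , -0.024, -0.084]))
```

View pics/w1.png

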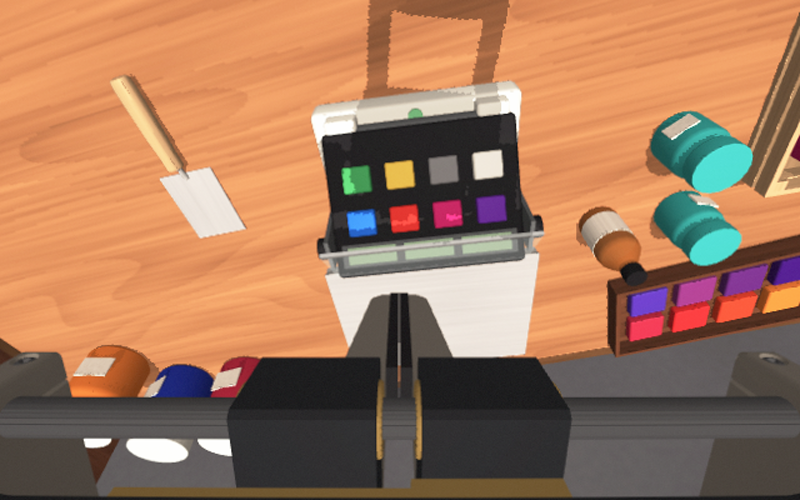

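The wrist view, with the operator side up, shows the white key at about (488,164), magenta (448,214) and green (357,180). The visor lies just below the upper row in the picture. Next I'll look at enlarged crops from the wrist and side cameras.

```bash
python3 - <<'E'
import cv2,numpy as np
w=cv2.imread('w1_raw.png');s=cv2.imread('side0_raw.png')
a=cv2.resize(w[60:225,250:440],None,fx=2.5,fy=2.5,interpolation=cv2.INTER_CUBIC)
b=cv2.resize(s[145:225,310:385],None,fx=4,fy=4,interpolation=cv2.INTER_CUBIC)
o=np.zeros((420,790,3),np.uint8);o[:a.shape[0],:a.shape[1]]=a;o[:320,490:790]=b
for x in range(0,790,50): o[::10,x]=128
for y in range(0,420,50): o[y,::10]=128
cv2.imwrite('pics/c1.png',o)
E
```

```text
(no output)
```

View pics/c1.png

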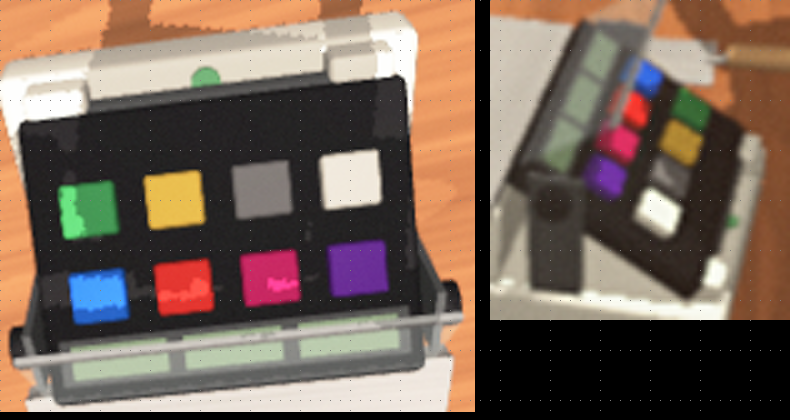

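In the crop, the wrist keys are at: green (88,209), yellow (174,200), grey (262,189), white (351,179), blue (99,296), red (184,287), magenta (270,277), violet (358,268). The same eight keys are visible in the side crop on the right, with white at (658,211).

```bash
cat > fit.py <<'E'
from h import *
import pickle
np.set_printoptions(precision=2,suppress=True)
W=np.array([(351,179),(262,189),(174,200),(88,209),(358,268),(270,277),(184,287),(99,296)])/2.5+[250,60]
S=(np.array([(658,211),(672,175),(682,142),(691,107),(606,177),(617,142),(630,109),(643,76)])-[490,0])/4+[310,145]
L=np.array([(45,60),(45,20),(45,-20),(45,-60),(85,60),(85,20),(85,-20),(85,-60)],float)
def keys(q,h=8,L=L):
    hx,hy,yaw,t=q; u=np.array([np.cos(t),0,np.sin(t)]); n=np.array([-np.sin(t),0,np.cos(t)])
    P=L[:,:1]*u+L[:,1:]*[0,1,0]+h*n
    return R.from_euler('z',yaw).apply(P)+[hx,hy,63]
pw=pickle.load(open('w1.pkl','rb'));ps=camera_params('side')
def f(q,ws,ww=1):
    return np.r_[ww*(proj(pw,keys(q))-W).ravel(),ws*(proj(ps,keys(q,6))-S).ravel()]
if __name__=='__main__':
    for ws,ww in((0,1),(.5,1),(1,1),(1,.01)):
        r=least_squares(f,[460,-100,-.17,.5],args=(ws,ww)); q=r.x
        print(ws,ww,q,np.degrees(q[3]),'rms',np.abs((proj(pw,keys(q))-W)).mean(0),(proj(ps,keys(q,6))-S).mean(0), keys(q)[[0,5,3]])
E
python3 fit.py
```

```text
0 1 [ 445.21 -102.59   -0.14    0.52] 29.81914277800059 rms [0.09 0.11] [-1.34  0.  ] [[ 488.04  -47.86   92.32]
 [ 517.04  -92.17  112.21]
 [ 471.88 -166.77   92.32]]
0.5 1 [ 445.21 -102.63   -0.13    0.54] 31.16805323238649 rms [0.18 0.15] [-0.98 -0.37] [[ 487.33  -47.8    93.13]
 [ 515.86  -92.04  113.84]
 [ 471.19 -166.71   93.13]]
1 1 [ 444.87 -102.6    -0.13    0.55] 31.469189084603425 rms [0.22 0.39] [-0.76 -0.43] [[ 486.79  -47.71   93.32]
 [ 515.25  -91.91  114.2 ]
 [ 470.75 -166.64   93.32]]
1 0.01 [ 441.94 -102.83   -0.13    0.52] 30.01673484107237 rms [0.69 2.37] [-0. -0.] [[ 484.53  -47.98   92.44]
 [ 513.57  -92.21  112.45]
 [ 468.66 -166.93   92.44]]
```

```bash
cat >> h.py <<'E'
YAW,TILT=-.134,.53
N=R.from_euler('z',YAW).apply([-np.sin(TILT),0,np.cos(TILT)])
K={'white':np.array([487.5,-47.8,92.8]),'mag':np.array([516.3,-92.1,113.2]),'green':np.array([471.4,-166.7,92.8])}
RT=tool(YAW,TILT)
E
python3 - <<'E'
from h import *
print(N,dp(K['white']+N*80,RT),dp(K['white']+N*12,RT))
E
```

```text
[-0.50100145  0.06753892  0.86280707] (array([ 6.57,  7.67, 11.22]), array([-0.039, -0.103, -0.115])) (array([ 5.88,  7.98, 17.98]), array([-0.039, -0.103, -0.115]))
```

{"op": "servo_tool", "data": {"plan": [{"dp": [3,3.5,5],"delta_rot": [-0.02,-0.05,-0.06]},{"dp": [5,6,9],"delta_rot": [-0.03,-0.08,-0.09]},{"dp": [6.57,7.67,11.2],"delta_rot": [-0.039,-0.103,-0.115]},{"dp": [6.57,7.67,11.2],"delta_rot": [-0.039,-0.103,-0.115]},{"dp": [6.57,7.67,11.2],"delta_rot": [-0.039,-0.103,-0.115]},{"dp": [6.57,7.67,11.2],"delta_rot": [-0.039,-0.103,-0.115]}]}}

```text
time_s: 2.57
tcp_pos: [446.5, -41.5, 160.7]
ee_rot: [0.167, 2.61, -0.047]
contact_force: [-0.6, -0.1, 0.9]
gripper_width: 0.5
gripper_force: 0.0
```

```bash
python3 - <<'E'
from h import *
import pickle
print(dp(K['white']+N*10,RT),manip.state()['contact_force']@N)
p=camera_params('wrist'); im=snapshot('wrist')[:,:,::-1]
cv2.imwrite('w2_raw.png',im); pickle.dump(p,open('w2.pkl','wb'))
o=cv2.resize(im[40:300,200:440],None,fx=2,fy=2,interpolation=cv2.INTER_CUBIC)
for k,v in K.items():
    u=(proj(p,v)[0]-[200,40])*2; print(k,u); cv2.circle(o,tuple(int(x) for x in u),3,(0,255,0),1)
cv2.imwrite('pics/w2.png',o)
E
```

```text
(array([-0.17, -0.09,  6.95]), array([ 0.001, -0.003,  0.006])) 1.0525643686706712
white [235.19347481 343.85289735]
mag [141.68273957 432.26307359]
green [-54.61810607 342.01387334]
```

View pics/w2.png

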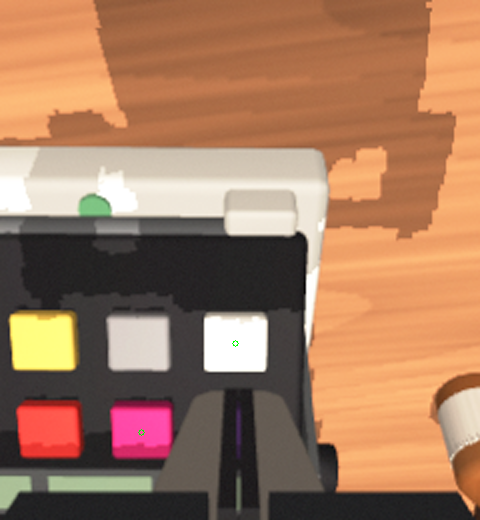

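The predicted centres sit on the white key (235,343) and the magenta key (142,431), so the fit holds. I'll approach and press white.

{"op": "servo_tool", "data": {"plan": [{"dp": [-0.17,-0.09,2.5],"delta_rot": [0,-0.003,0.006]},{"dp": [-0.17,-0.09,4.5],"delta_rot": [0,-0.003,0.006]},{"dp": [-0.17,-0.09,6],"delta_rot": [0,-0.003,0.006]},{"dp": [-0.17,-0.09,6.8],"delta_rot": [0,-0.003,0.006]},{"dp": [-0.17,-0.09,7.1],"delta_rot": [0,-0.003,0.006]},{"dp": [-0.17,-0.09,7.3],"delta_rot": [0,-0.003,0.006]},{"dp": [-0.17,-0.09,7.4],"delta_rot": [0,-0.003,0.006]},{"dp": [-0.17,-0.09,7.4],"delta_rot": [0,-0.003,0.006]}]}}

```text
time_s: 3.28
tcp_pos: [487.4, -50.1, 100.6]
ee_rot: [0.179, 2.599, -0.049]
contact_force: [0.8, 0.4, 0.0]
gripper_width: 0.2
gripper_force: 0.0
```

```bash
cat > st.py <<'E'
from h import *
import sys
s=manip.state(); k=K[sys.argv[1]]; d=s['tcp_pos']-k; r=R.from_rotvec(RT).inv().apply(d)
print('t',s['time_s'],'above key (mm)',d@N,'tool-axes offset',r.round(2),'F.N',s['contact_force']@N,'w',s['gripper_width'])
E
python3 st.py white
```

```text
t 3.2833 above key (mm) 6.597773671425089 tool-axes offset [-4.12 -2.29 -6.6 ] F.N -0.3440473668818043 w 0.2238132925334347
```

{"op": "servo_tool", "data": {"plan": [{"dp": [0.35,0.2,0],"delta_rot": [0,0,0]},{"dp": [0.35,0.2,0],"delta_rot": [0,0,0]},{"dp": [0.35,0.2,0],"delta_rot": [0,0,0]},{"dp": [0.35,0.2,0],"delta_rot": [0,0,0]}]}}

```text
time_s: 3.62
tcp_pos: [483.2, -46.6, 97.8]
ee_rot: [0.177, 2.601, -0.047]
contact_force: [-0.1, -0.3, 0.5]
gripper_width: 0.6
gripper_force: 0.0
```

```bash
python3 st.py white; python3 - <<'E'
from h import *
print(dp(K['white'],RT))
E
```

```text
t 3.6167 above key (mm) 6.5469342887331425 tool-axes offset [ 1.25  0.6  -6.55] F.N 0.42968958689837106 w 0.6347592278605206
(array([-0.12, -0.06,  0.66]), array([-0.   ,  0.005, -0.002]))
```

{"op": "servo_tool", "data": {"plan": [{"dp": [-0.1,-0.05,0.2],"delta_rot": [0,0,0]},{"dp": [-0.1,-0.05,0.4],"delta_rot": [0,0,0]},{"dp": [-0.1,-0.05,0.5],"delta_rot": [0,0,0]},{"dp": [-0.1,-0.05,0.6],"delta_rot": [0,0,0]},{"dp": [-0.1,-0.05,0.7],"delta_rot": [0,0,0]},{"dp": [-0.1,-0.05,0.8],"delta_rot": [0,0,0]},{"dp": [-0.1,-0.05,0.8],"delta_rot": [0,0,0]},{"dp": [-0.1,-0.05,0.8],"delta_rot": [0,0,0]}]}}

```text
time_s: 4.28
tcp_pos: [488.0, -47.6, 91.2]
ee_rot: [0.177, 2.602, -0.047]
contact_force: [-1.0, -0.2, 5.1]
gripper_width: 0.7
gripper_force: 2.2
```

```bash
python3 st.py white
```

```text
t 4.2833 above key (mm) -1.5957896863063925 tool-axes offset [0.44 0.31 1.6 ] F.N 4.852763976691217 w 0.6955287777117887
```

{"op": "servo_tool", "data": {"plan": [{"dp": [0,0,0.07],"delta_rot": [0,0,0]},{"dp": [0,0,0.14],"delta_rot": [0,0,0]},{"dp": [0,0,0.2],"delta_rot": [0,0,0]},{"dp": [0,0,0.26],"delta_rot": [0,0,0]},{"dp": [0,0,0.26],"delta_rot": [0,0,0]}]}}

```text
time_s: 4.7
tcp_pos: [489.2, -47.7, 89.3]
ee_rot: [0.177, 2.602, -0.047]
contact_force: [-2.0, -0.4, 6.9]
gripper_width: 0.4
gripper_force: 3.0
```

```bash
python3 st.py white
```

```text
t 4.7 above key (mm) -3.8723959325983905 tool-axes offset [0.37 0.28 3.87] F.N 6.935383663254167 w 0.44775307557729604
```

{"op": "servo_tool", "data": {"plan": [{"dp": [0,0,0.06],"delta_rot": [0,0,0]},{"dp": [0,0,0.12],"delta_rot": [0,0,0]},{"dp": [0,0,0.12],"delta_rot": [0,0,0]}]}}

```text
time_s: 4.95
tcp_pos: [489.5, -47.8, 88.7]
ee_rot: [0.177, 2.603, -0.047]
contact_force: [-6.4, -0.1, 12.7]
gripper_width: 0.3
gripper_force: 7.2
```

```bash
python3 st.py white
```

```text
t 4.95 above key (mm) -4.49618454954987 tool-axes offset [0.37 0.27 4.5 ] F.N 14.217288469592472 w 0.3433261628534811
```

{"op": "servo_tool", "data": {"plan": [{"dp": [0,0,-0.2],"delta_rot": [0,0,0]},{"dp": [0,0,-0.6],"delta_rot": [0,0,0]},{"dp": [0,0,-1.5],"delta_rot": [0,0,0]},{"dp": [0,0,-4],"delta_rot": [0,0,0]},{"dp": [0,0,-7.5],"delta_rot": [0,0,0]},{"dp": [0,0,-11],"delta_rot": [0,0,0]},{"dp": [0,0,-14],"delta_rot": [0,0,0]},{"dp": [0,0,-16],"delta_rot": [0,0,0]},{"dp": [0,0,-16],"delta_rot": [0,0,0]}]}}

```text
time_s: 5.7
tcp_pos: [408.1, -35.6, 230.5]
ee_rot: [0.175, 2.599, -0.042]
contact_force: [1.0, -0.2, 0.7]
gripper_width: 0.4
gripper_force: 0.0
```

```bash
python3 - <<'E'
from h import *
print(dp([560,320,300],tool(-.07,0)),dp([480,150,280],tool(-.1,.25)))
E
```

```text
(array([-12.34,  37.3 ,  -0.54]), array([-0.013,  0.537, -0.063])) (array([-6.49, 19.37, -1.79]), array([-0.009,  0.287, -0.033]))
```

{"op": "servo_tool", "data": {"jaw": 8, "plan": [{"dp": [-1,3,-1],"delta_rot": [0,0.05,0]},{"dp": [-2,6.5,-2],"delta_rot": [0,0.1,-0.01]},{"dp": [-3.5,10,-2],"delta_rot": [0,0.16,-0.02]},{"dp": [-4.5,13.5,-2],"delta_rot": [0,0.22,-0.03]},{"dp": [-6,17.5,-2],"delta_rot": [0,0.28,-0.03]},{"dp": [-7,21.5,-1.5],"delta_rot": [0,0.34,-0.04]},{"dp": [-8.5,25.5,-1.2],"delta_rot": [0,0.4,-0.05]},{"dp": [-10,29.5,-1],"delta_rot": [-0.01,0.46,-0.06]},{"dp": [-11.5,33.5,-0.7],"delta_rot": [-0.013,0.51,-0.06]},{"dp": [-12.3,37.3,-0.5],"delta_rot": [-0.013,0.537,-0.063]}]}}

```text
time_s: 6.53
tcp_pos: [561.9, 320.5, 293.4]
ee_rot: [-0.106, -3.13, -0.004]
contact_force: [0.6, -0.1, 0.3]
gripper_width: 64.9
gripper_force: 0.0
```

{"op": "servo_tool", "data": {"plan": [{"dp": [0,0,0],"delta_rot": [0,0,0]},{"dp": [0,0,0],"delta_rot": [0,0,0]},{"dp": [0,0,0],"delta_rot": [0,0,0]}]}}

```text
time_s: 6.78
tcp_pos: [559.9, 317.7, 292.4]
ee_rot: [-0.108, -3.132, 0.001]
contact_force: [0.1, -0.5, -0.0]
gripper_width: 79.8
gripper_force: 0.0
```

```bash
python3 - <<'E'
from h import *
import pickle
p=camera_params('wrist'); im=snapshot('wrist')[:,:,::-1]
print(manip.state()['tcp_pos'],manip.state()['joint_positions'])
cv2.imwrite('w3_raw.png',im); pickle.dump(p,open('w3.pkl','wb'))
cv2.imwrite('pics/w3.png',cv2.resize(im,None,fx=1.25,fy=1.25,interpolation=cv2.INTER_CUBIC))
E
```

```text
[559.88025661 317.05109379 292.85074816] [ 0.5114199   0.32559672  1.49743807  0.00278312  1.3251402  -0.98999585]
```

View pics/w3.png

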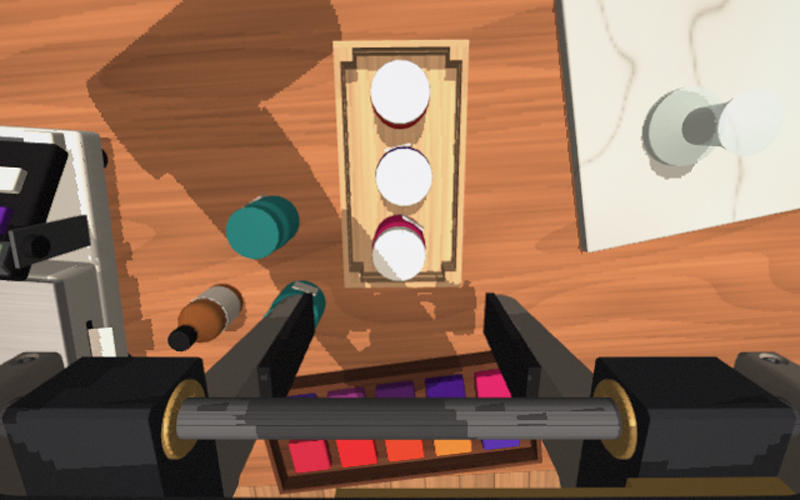

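The magenta lid is at (399,253), violet (404,176) and red (400,92). The row runs along the image's vertical.

```bash
python3 - <<'E'
from h import *
import pickle
np.set_printoptions(precision=1,suppress=True)
p=pickle.load(open('w3.pkl','rb'))
for uv in [(399,253),(404,176),(400,92)]: print(onz(p,np.array(uv)/1.25,86))
c=[onz(p,np.array(uv)/1.25,48) for uv in [(336,42),(346,287),(462,287),(468,40)]]; print(np.array(c))
s,d=camera_params('scene'),camera_params('side')
print(tri([(s,np.array((540,213))/1.25),(d,np.array((357,397))/1.25)]))
m=onz(p,np.array((399,253))/1.25,86);m[2]=150
print(dp(m,tool(-.07,0)))
E
```

```text
[587.8 315.9  86. ]
[513.2 325.7  86. ]
[439.4 327.   86. ]
[[386.  269.5  48. ]
 [633.4 253.4  48. ]
 [642.2 382.7  48. ]
 [393.  395.   48. ]]
[587.4 316.6  82. ]
(array([-2.9,  0.1, 14.3]), array([-0., -0., -0.]))
```

{"op": "servo_tool", "data": {"jaw": 8, "plan": [{"dp": [-1,0,3],"delta_rot": [0,0,0]},{"dp": [-2,0,6.5],"delta_rot": [0,0,0]},{"dp": [-2.9,0,10],"delta_rot": [0,0,0]},{"dp": [-2.9,0,12.5],"delta_rot": [0,0,0]},{"dp": [-2.9,0,14.3],"delta_rot": [0,0,0]},{"dp": [-2.9,0,14.3],"delta_rot": [0,0,0]},{"dp": [-2.9,0,14.3],"delta_rot": [0,0,0]}]}}

```text
time_s: 7.42
tcp_pos: [588.2, 314.0, 150.3]
ee_rot: [-0.113, -3.133, 0.003]
contact_force: [0.0, -0.5, 0.9]
gripper_width: 80.1
gripper_force: 0.0
```

```bash
python3 - <<'E'
from h import *
print(manip.state()['tcp_pos'],dp([588,316.5,57],tool(-.06,0)))
E
```

```text
[588.22999058 314.00981417 150.2561536 ] (array([-0.02,  0.27,  9.33]), array([-0.002, -0.007, -0.012]))
```

{"op": "servo_tool", "data": {"plan": [{"dp": [0,0.2,2],"delta_rot": [0,0,0]},{"dp": [0,0.2,4],"delta_rot": [0,0,0]},{"dp": [0,0.2,6],"delta_rot": [0,0,0]},{"dp": [0,0.2,7.5],"delta_rot": [0,0,0]},{"dp": [0,0.2,8.7],"delta_rot": [0,0,0]},{"dp": [0,0.2,9.3],"delta_rot": [0,0,0]},{"dp": [0,0.2,9.3],"delta_rot": [0,0,0]},{"dp": [0,0.2,9.3],"delta_rot": [0,0,0]}]}}

```text
time_s: 8.08
tcp_pos: [589.4, 317.0, 58.2]
ee_rot: [-0.112, -3.135, 0.002]
contact_force: [0.3, -0.8, 0.2]
gripper_width: 80.0
gripper_force: 0.0
```

{"op": "servo_tool", "data": {"jaw": 4.5, "plan": [{"dp": [0,0,0],"delta_rot": [0,0,0]},{"dp": [0,0,0],"delta_rot": [0,0,0]},{"dp": [0,0,0],"delta_rot": [0,0,0]},{"dp": [0,0,0],"delta_rot": [0,0,0]},{"dp": [0,0,0],"delta_rot": [0,0,0]},{"dp": [0,0,0],"delta_rot": [0,0,0]}]}}

```text
time_s: 8.58
tcp_pos: [589.1, 316.7, 57.5]
ee_rot: [-0.112, -3.135, 0.003]
contact_force: [-0.6, -1.5, 4.6]
gripper_width: 53.7
gripper_force: 30.0
```

{"op": "servo_tool", "data": {"plan": [{"dp": [0,0,-0.5],"delta_rot": [0,0,0]},{"dp": [0,0,-1.5],"delta_rot": [0,0,0]},{"dp": [0,0,-3.5],"delta_rot": [0,0,0]},{"dp": [0,0,-6],"delta_rot": [0,0,0]},{"dp": [0,0,-9],"delta_rot": [0,0,0]},{"dp": [0,0,-12],"delta_rot": [0,0,0]},{"dp": [0,0,-15],"delta_rot": [0,0,0]},{"dp": [0,0,-17.5],"delta_rot": [0,0,0]},{"dp": [0,0,-18.5],"delta_rot": [0,0,0]},{"dp": [0,0,-18.5],"delta_rot": [0,0,0]}]}}

```text
time_s: 9.42
tcp_pos: [591.0, 317.9, 245.3]
ee_rot: [-0.112, -3.139, -0.001]
contact_force: [-0.4, -0.1, -2.7]
gripper_width: 53.4
gripper_force: 30.0
```

```bash
python3 - <<'E'
from h import *
s=manip.state();print(s['tcp_pos'],s['contact_force'],s['gripper_width'],dp([655,-130,240],tool(-.134,0)))
E
```

```text
[590.98189088 317.91952239 245.26622901] [-0.42434579 -0.11526757 -2.7225201 ] 53.3531300569954 (array([ -9.59, -44.22,   0.5 ]), array([ 0.   , -0.001,  0.062]))
```

{"op": "servo_tool", "data": {"plan": [{"dp": [-0.2,-1,0],"delta_rot": [0,0,0]},{"dp": [-0.7,-3,0],"delta_rot": [0,0,0.01]},{"dp": [-1.3,-6,0],"delta_rot": [0,0,0.01]},{"dp": [-2,-9.5,0],"delta_rot": [0,0,0.02]},{"dp": [-2.8,-13,0],"delta_rot": [0,0,0.02]},{"dp": [-3.6,-16.5,0],"delta_rot": [0,0,0.03]},{"dp": [-4.4,-20,0],"delta_rot": [0,0,0.03]},{"dp": [-5.2,-23.5,0],"delta_rot": [0,0,0.04]},{"dp": [-5.9,-27,0],"delta_rot": [0,0,0.04]},{"dp": [-6.6,-30.5,0],"delta_rot": [0,0,0.045]}]}}

```text
time_s: 10.25
tcp_pos: [632.1, 5.7, 239.6]
ee_rot: [-0.183, -3.127, 0.004]
contact_force: [0.0, 0.1, -2.2]
gripper_width: 53.3
gripper_force: 30.0
```

```bash
python3 - <<'E'
from h import *
s=manip.state();print(s['tcp_pos'],s['contact_force'],s['gripper_width'],dp([655,-130,240],tool(-.134,0)))
E
```

```text
[632.14118817   5.7447247  239.60287775] [ 0.00731162  0.085608   -2.20969706] 53.303722475245486 (array([ -3.85, -13.22,  -0.03]), array([-0.003, -0.009,  0.017]))
```

{"op": "servo_tool", "data": {"plan": [{"dp": [-0.8,-3,0],"delta_rot": [0,0,0]},{"dp": [-1.6,-6.5,0],"delta_rot": [0,0,0.01]},{"dp": [-2.2,-9.5,0],"delta_rot": [0,0,0.015]},{"dp": [-2.8,-12,0],"delta_rot": [0,0,0.017]},{"dp": [-3.2,-13.5,0],"delta_rot": [0,0,0.017]},{"dp": [-3.2,-13.5,0],"delta_rot": [0,0,0.017]},{"dp": [-3.2,-13.5,0],"delta_rot": [0,0,0.017]},{"dp": [-3.2,-13.5,0],"delta_rot": [0,0,0.017]}]}}

```text
time_s: 10.92
tcp_pos: [649.2, -128.7, 241.4]
ee_rot: [-0.209, -3.127, 0.002]
contact_force: [1.2, 0.4, -2.0]
gripper_width: 53.5
gripper_force: 30.0
```

```bash
python3 - <<'E'
from h import *
s=manip.state();print(s['tcp_pos'],s['contact_force'],s['gripper_width'],dp([655,-130,174],tool(-.134,0)))
E
```

```text
[ 649.19462237 -128.66516289  241.43680498] [ 1.20459455  0.3758512  -2.03838944] 53.50189529989207 (array([-0.64, -0.04,  6.74]), array([-0.002, -0.007,  0.001]))
```

{"op": "servo_tool", "data": {"plan": [{"dp": [-0.5,0,1.5],"delta_rot": [0,0,0]},{"dp": [-0.5,0,3],"delta_rot": [0,0,0]},{"dp": [-0.5,0,4.5],"delta_rot": [0,0,0]},{"dp": [-0.5,0,5.6],"delta_rot": [0,0,0]},{"dp": [-0.5,0,6.3],"delta_rot": [0,0,0]},{"dp": [-0.5,0,6.6],"delta_rot": [0,0,0]},{"dp": [-0.5,0,6.7],"delta_rot": [0,0,0]},{"dp": [-0.5,0,6.8],"delta_rot": [0,0,0]},{"dp": [-0.5,0,6.9],"delta_rot": [0,0,0]},{"dp": [-0.5,0,7.0],"delta_rot": [0,0,0]}]}}

```text
time_s: 11.75
tcp_pos: [654.9, -130.5, 173.3]
ee_rot: [-0.21, -3.131, 0.004]
contact_force: [-0.5, -0.5, -2.1]
gripper_width: 53.0
gripper_force: 30.0
```

{"op": "servo_tool", "data": {"plan": [{"dp": [0,0,0.05],"delta_rot": [0,0,0]},{"dp": [0,0,0.1],"delta_rot": [0,0,0]},{"dp": [0,0,0.15],"delta_rot": [0,0,0]},{"dp": [0,0,0.2],"delta_rot": [0,0,0]},{"dp": [0,0,0.2],"delta_rot": [0,0,0]}]}}

```text
time_s: 12.17
tcp_pos: [654.4, -130.4, 170.5]
ee_rot: [-0.21, -3.129, 0.004]
contact_force: [0.2, 0.7, -2.8]
gripper_width: 53.3
gripper_force: 30.0
```

{"op": "servo_tool", "data": {"plan": [{"dp": [0,0,0.05],"delta_rot": [0,0,0]},{"dp": [0,0,0.1],"delta_rot": [0,0,0]},{"dp": [0,0,0.15],"delta_rot": [0,0,0]},{"dp": [0,0,0.2],"delta_rot": [0,0,0]},{"dp": [0,0,0.2],"delta_rot": [0,0,0]}]}}

```text
time_s: 12.58
tcp_pos: [654.4, -130.4, 168.4]
ee_rot: [-0.209, -3.129, 0.004]
contact_force: [-0.4, 0.3, -3.1]
gripper_width: 53.0
gripper_force: 30.0
```

{"op": "servo_tool", "data": {"plan": [{"dp": [0,0,0.05],"delta_rot": [0,0,0]},{"dp": [0,0,0.1],"delta_rot": [0,0,0]},{"dp": [0,0,0.15],"delta_rot": [0,0,0]},{"dp": [0,0,0.15],"delta_rot": [0,0,0]}]}}

```text
time_s: 12.92
tcp_pos: [654.4, -130.4, 166.9]
ee_rot: [-0.209, -3.129, 0.004]
contact_force: [0.8, -0.4, -2.3]
gripper_width: 53.7
gripper_force: 30.0
```

{"op": "servo_tool", "data": {"plan": [{"dp": [0,0,0.04],"delta_rot": [0,0,0]},{"dp": [0,0,0.08],"delta_rot": [0,0,0]},{"dp": [0,0,0.12],"delta_rot": [0,0,0]},{"dp": [0,0,0.12],"delta_rot": [0,0,0]}]}}

```text
time_s: 13.25
tcp_pos: [654.8, -130.5, 166.5]
ee_rot: [-0.209, -3.13, 0.004]
contact_force: [-0.1, -0.5, 4.3]
gripper_width: 53.0
gripper_force: 30.0
```

{"op": "servo_tool", "data": {"jaw": 7.5, "plan": [{"dp": [0,0,0],"delta_rot": [0,0,0]},{"dp": [0,0,0],"delta_rot": [0,0,0]},{"dp": [0,0,0],"delta_rot": [0,0,0]},{"dp": [0,0,0],"delta_rot": [0,0,0]},{"dp": [0,0,0],"delta_rot": [0,0,0]}]}}

```text
time_s: 13.67
tcp_pos: [654.4, -130.4, 165.7]
ee_rot: [-0.209, -3.129, 0.004]
contact_force: [-0.2, -0.2, -0.6]
gripper_width: 75.3
gripper_force: 0.0
```

{"op": "servo_tool", "data": {"plan": [{"dp": [0,0,-1],"delta_rot": [0,0,0]},{"dp": [0,0,-3],"delta_rot": [0,0,0]},{"dp": [0,0,-6],"delta_rot": [0,0,0]},{"dp": [0,0,-9],"delta_rot": [0,0,0]},{"dp": [0,0,-11],"delta_rot": [0,0,0]},{"dp": [0,0,-12],"delta_rot": [0,0,0]},{"dp": [0,0,-12],"delta_rot": [0,0,0]}]}}

```text
time_s: 14.25
tcp_pos: [656.3, -130.4, 289.0]
ee_rot: [-0.21, -3.134, 0.005]
contact_force: [0.6, -0.2, -0.4]
gripper_width: 74.8
gripper_force: 0.0
```

```bash
python3 - <<'E'
from h import *
print(dp(K['mag']+N*150,RT))
im=snapshot('side')[:,:,::-1]
cv2.imwrite('pics/s2.png',cv2.resize(im[90:290,200:440],None,fx=3,fy=3,interpolation=cv2.INTER_CUBIC))
E
```

```text
(array([21.97,  1.95,  4.64]), array([-0.003, -0.53 ,  0.001]))
```

View pics/s2.png

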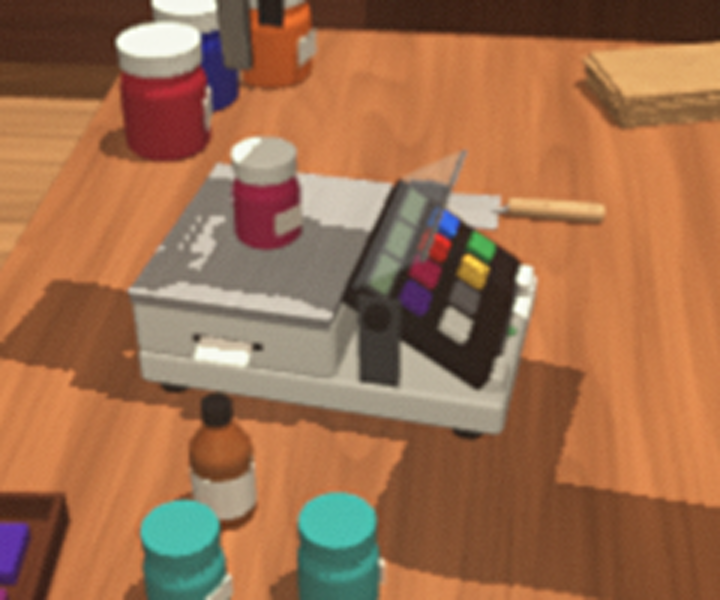

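The jar stands upright in the middle of the pan (lid at about (265,160) in the crop), and the bottle and knife haven't moved. Next is the magenta key.

{"op": "servo_tool", "data": {"jaw": 0, "plan": [{"dp": [2,0.2,0],"delta_rot": [0,-0.05,0]},{"dp": [5,0.5,0],"delta_rot": [0,-0.11,0]},{"dp": [8,0.8,0],"delta_rot": [0,-0.17,0]},{"dp": [11,1,0.5],"delta_rot": [0,-0.23,0]},{"dp": [14,1.3,1.5],"delta_rot": [0,-0.3,0]},{"dp": [17,1.6,2.5],"delta_rot": [0,-0.37,0]},{"dp": [19.5,1.8,3.5],"delta_rot": [0,-0.44,0]},{"dp": [21.5,1.95,4.3],"delta_rot": [-0.003,-0.5,0.001]},{"dp": [22,1.95,4.6],"delta_rot": [-0.003,-0.53,0.001]},{"dp": [22,1.95,4.6],"delta_rot": [-0.003,-0.53,0.001]}]}}

```text
time_s: 15.13
tcp_pos: [434.7, -80.7, 237.1]
ee_rot: [0.176, 2.616, -0.045]
contact_force: [-0.1, -0.8, -0.7]
gripper_width: 10.2
gripper_force: 0.0
```

{"op": "servo_tool", "data": {"plan": [{"dp": [0,0,0],"delta_rot": [0,0,0]},{"dp": [0,0,0],"delta_rot": [0,0,0]},{"dp": [0,0,0],"delta_rot": [0,0,0]}]}}

```text
time_s: 15.38
tcp_pos: [440.8, -81.9, 241.5]
ee_rot: [0.175, 2.612, -0.046]
contact_force: [-0.8, -1.1, -0.2]
gripper_width: 0.5
gripper_force: 0.0
```

```bash
python3 st.py mag; python3 - <<'E'
from h import *
print(dp(K['mag']+N*30,RT),dp(K['mag']+N*6,RT))
E
```

```text
t 15.3833 above key (mm) 149.16844422310837 tool-axes offset [   0.89   -0.   -149.17] F.N 0.09807441342064394 w 0.4678812982904484
(array([-1.500e-01, -1.000e-02,  1.192e+01]), array([ 0.   , -0.005,  0.   ])) (array([-1.600e-01, -1.000e-02,  1.432e+01]), array([ 0.   , -0.005,  0.   ]))
```

{"op": "servo_tool", "data": {"plan": [{"dp": [0,0,3],"delta_rot": [0,-0.003,0]},{"dp": [0,0,6],"delta_rot": [0,-0.005,0]},{"dp": [0,0,9],"delta_rot": [0,-0.005,0]},{"dp": [0,0,11.3],"delta_rot": [0,-0.005,0]},{"dp": [0,0,12.8],"delta_rot": [0,-0.005,0]},{"dp": [0,0,13.5],"delta_rot": [0,-0.005,0]},{"dp": [0,0,13.5],"delta_rot": [0,-0.005,0]},{"dp": [0,0,13.5],"delta_rot": [0,-0.005,0]},{"dp": [0,0,13.5],"delta_rot": [0,-0.005,0]}]}}

```text
time_s: 16.13
tcp_pos: [506.8, -90.6, 124.8]
ee_rot: [0.175, 2.606, -0.047]
contact_force: [-0.2, -0.4, -0.1]
gripper_width: 0.6
gripper_force: 0.0
```

```bash
python3 st.py mag
```

```text
t 16.1333 above key (mm) 14.90805577527643 tool-axes offset [  2.4    0.18 -14.91] F.N -0.04183875260711491 w 0.5944257705167824
```

{"op": "servo_tool", "data": {"plan": [{"dp": [-0.15,0,0.4],"delta_rot": [0,0,0]},{"dp": [-0.15,0,0.8],"delta_rot": [0,0,0]},{"dp": [-0.15,0,1.0],"delta_rot": [0,0,0]},{"dp": [-0.15,0,1.1],"delta_rot": [0,0,0]},{"dp": [-0.15,0,1.2],"delta_rot": [0,0,0]},{"dp": [-0.15,0,1.3],"delta_rot": [0,0,0]},{"dp": [-0.15,0,1.4],"delta_rot": [0,0,0]},{"dp": [-0.15,0,1.4],"delta_rot": [0,0,0]}]}}

```text
time_s: 16.8
tcp_pos: [514.9, -91.8, 112.8]
ee_rot: [0.175, 2.606, -0.047]
contact_force: [-0.9, 1.8, 3.4]
gripper_width: 0.3
gripper_force: 1.8
```

```bash
python3 st.py mag
```

```text
t 16.8 above key (mm) 0.3904117517259522 tool-axes offset [ 1.46  0.15 -0.39] F.N 3.5275317776654163 w 0.27432469166181833
```

{"op": "servo_tool", "data": {"plan": [{"dp": [0,0,0.08],"delta_rot": [0,0,0]},{"dp": [0,0,0.16],"delta_rot": [0,0,0]},{"dp": [0,0,0.24],"delta_rot": [0,0,0]},{"dp": [0,0,0.32],"delta_rot": [0,0,0]},{"dp": [0,0,0.38],"delta_rot": [0,0,0]},{"dp": [0,0,0.38],"delta_rot": [0,0,0]}]}}

```text
time_s: 17.3
tcp_pos: [516.9, -92.0, 109.6]
ee_rot: [0.175, 2.606, -0.047]
contact_force: [-3.8, 0.5, 7.7]
gripper_width: 0.6
gripper_force: 4.0
```

```bash
python3 st.py mag
```

```text
t 17.3 above key (mm) -3.3649209386717347 tool-axes offset [1.35 0.16 3.36] F.N 8.569634629037267 w 0.558363426202813
```

{"op": "servo_tool", "data": {"plan": [{"dp": [0,0,0.05],"delta_rot": [0,0,0]},{"dp": [0,0,0.05],"delta_rot": [0,0,0]}]}}

```text
time_s: 17.47
tcp_pos: [516.9, -92.0, 109.4]
ee_rot: [0.175, 2.606, -0.047]
contact_force: [-8.8, 0.7, 15.4]
gripper_width: 0.3
gripper_force: 8.7
```

{"op": "servo_tool", "data": {"plan": [{"dp": [0,0,-0.2],"delta_rot": [0,0,0]},{"dp": [0,0,-0.6],"delta_rot": [0,0,0]},{"dp": [0,0,-1.5],"delta_rot": [0,0,0]},{"dp": [0,0,-4],"delta_rot": [0,0,0]},{"dp": [0,0,-7],"delta_rot": [0,0,0]},{"dp": [0,0,-9.5],"delta_rot": [0,0,0]},{"dp": [0,0,-11],"delta_rot": [0,0,0]},{"dp": [0,0,-11],"delta_rot": [0,0,0]},{"dp": [0,0,-11],"delta_rot": [0,0,0]},{"dp": [0,0,-11],"delta_rot": [0,0,0]}]}}

```text
time_s: 18.3
tcp_pos: [461.7, -84.6, 203.3]
ee_rot: [0.175, 2.607, -0.047]
contact_force: [0.4, -0.1, -0.2]
gripper_width: 0.6
gripper_force: 0.0
```

```bash
python3 st.py mag; python3 - <<'E'
from h import *
print(dp(K['green']+N*60,RT))
E
```

```text
t 18.3 above key (mm) 105.55043690843938 tool-axes offset [   1.97    0.12 -105.55] F.N -0.3847234656920957 w 0.5756949920329403
(array([ 3.81, -8.01,  4.57]), array([ 0.001, -0.001, -0.   ]))
```

{"op": "servo_tool", "data": {"plan": [{"dp": [1.2,-2.5,1.2],"delta_rot": [0,0,0]},{"dp": [2.4,-5.5,2.5],"delta_rot": [0,0,0]},{"dp": [3.5,-7.5,4],"delta_rot": [0,0,0]},{"dp": [3.8,-8,4.6],"delta_rot": [0,0,0]},{"dp": [3.8,-8,4.6],"delta_rot": [0,0,0]},{"dp": [3.8,-8,4.6],"delta_rot": [0,0,0]},{"dp": [3.8,-8,4.6],"delta_rot": [0,0,0]}]}}

```text
time_s: 18.88
tcp_pos: [441.0, -162.7, 143.4]
ee_rot: [0.177, 2.61, -0.045]
contact_force: [0.2, 0.2, -0.3]
gripper_width: 0.3
gripper_force: 0.0
```

```bash
python3 st.py green
```

```text
t 18.8833 above key (mm) 59.20978668445173 tool-axes offset [  0.9   -0.06 -59.21] F.N -0.3613743953249363 w 0.33497289779206996
```

{"op": "servo_tool", "data": {"plan": [{"dp": [0,0,2],"delta_rot": [0,0,0]},{"dp": [0,0,3.7],"delta_rot": [0,0,0]},{"dp": [0,0,4.6],"delta_rot": [0,0,0]},{"dp": [0,0,5.0],"delta_rot": [0,0,0]},{"dp": [0,0,5.0],"delta_rot": [0,0,0]},{"dp": [0,0,5.0],"delta_rot": [0,0,0]}]}}

```text
time_s: 19.38
tcp_pos: [466.9, -165.3, 101.7]
ee_rot: [0.174, 2.607, -0.046]
contact_force: [-0.4, -0.0, 0.3]
gripper_width: 0.5
gripper_force: 0.0
```

```bash
python3 st.py green
```

```text
t 19.3833 above key (mm) 10.051003974702718 tool-axes offset [ -0.55   0.83 -10.05] F.N 0.4216172631383329 w 0.4595419314818159
```

Contact should come at about +2 mm and the stop at about -4 mm.

{"op": "servo_tool", "data": {"plan": [{"dp": [0,0,0.3],"delta_rot": [0,0,0]},{"dp": [0,0,0.5],"delta_rot": [0,0,0]},{"dp": [0,0,0.6],"delta_rot": [0,0,0]},{"dp": [0,0,0.7],"delta_rot": [0,0,0]},{"dp": [0,0,0.8],"delta_rot": [0,0,0]},{"dp": [0,0,0.9],"delta_rot": [0,0,0]},{"dp": [0,0,1.0],"delta_rot": [0,0,0]},{"dp": [0,0,1.1],"delta_rot": [0,0,0]},{"dp": [0,0,1.1],"delta_rot": [0,0,0]}]}}

```text
time_s: 20.13
tcp_pos: [472.6, -166.5, 94.1]
ee_rot: [0.176, 2.609, -0.047]
contact_force: [-2.1, -0.8, 1.6]
gripper_width: 0.3
gripper_force: 1.4
```

```bash
python3 st.py green
```

```text
t 20.1333 above key (mm) 0.5213891972610897 tool-axes offset [-1.61  0.33 -0.52] F.N 2.372821598642039 w 0.2571068337958517
```

{"op": "servo_tool", "data": {"plan": [{"dp": [0.05,0,0.08],"delta_rot": [0,0,0]},{"dp": [0.1,0,0.16],"delta_rot": [0,0,0]},{"dp": [0.1,0,0.24],"delta_rot": [0,0,0]},{"dp": [0.1,0,0.32],"delta_rot": [0,0,0]},{"dp": [0.1,0,0.4],"delta_rot": [0,0,0]},{"dp": [0.1,0,0.4],"delta_rot": [0,0,0]}]}}

```text
time_s: 20.63
tcp_pos: [474.0, -166.7, 91.8]
ee_rot: [0.177, 2.613, -0.048]
contact_force: [-5.0, -1.9, 3.2]
gripper_width: 0.5
gripper_force: 2.4
```

```bash
python3 st.py green
```

```text
t 20.6333 above key (mm) -2.188938091591023 tool-axes offset [-1.71  0.39  2.19] F.N 5.104670474401393 w 0.4669577914444547
```

{"op": "servo_tool", "data": {"plan": [{"dp": [0,0,0.06],"delta_rot": [0,0,0]},{"dp": [0,0,0.12],"delta_rot": [0,0,0]},{"dp": [0,0,0.18],"delta_rot": [0,0,0]},{"dp": [0,0,0.18],"delta_rot": [0,0,0]}]}}

```text
time_s: 20.97
tcp_pos: [474.8, -166.7, 90.7]
ee_rot: [0.177, 2.614, -0.048]
contact_force: [-6.7, -2.6, 3.3]
gripper_width: 0.1
gripper_force: 2.9
```

```bash
python3 st.py green
```

```text
t 20.9667 above key (mm) -3.4969230664969375 tool-axes offset [-1.81  0.45  3.5 ] F.N 5.982253801233451 w 0.14601814066402896
```

{"op": "servo_tool", "data": {"plan": [{"dp": [0,0,0.05],"delta_rot": [0,0,0]},{"dp": [0,0,0.1],"delta_rot": [0,0,0]},{"dp": [0,0,0.1],"delta_rot": [0,0,0]}]}}

```text
time_s: 21.22
tcp_pos: [475.2, -166.7, 90.2]
ee_rot: [0.177, 2.615, -0.048]
contact_force: [-8.7, -2.3, 5.8]
gripper_width: 0.7
gripper_force: 4.5
```

```bash
python3 st.py green
```

```text
t 21.2167 above key (mm) -4.137772840686759 tool-axes offset [-1.88  0.52  4.14] F.N 9.164817694808171 w 0.700963023352561
```

{"op": "servo_tool", "data": {"plan": [{"dp": [0,0,0.05],"delta_rot": [0,0,0]},{"dp": [0,0,0.05],"delta_rot": [0,0,0]}]}}

```text
time_s: 21.38
tcp_pos: [475.3, -166.7, 90.1]
ee_rot: [0.178, 2.615, -0.048]
contact_force: [-12.6, -1.8, 12.5]
gripper_width: 0.7
gripper_force: 8.1
```

{"op": "servo_tool", "data": {"plan": [{"dp": [0,0,-0.2],"delta_rot": [0,0,0]},{"dp": [0,0,-0.6],"delta_rot": [0,0,0]},{"dp": [0,0,-1.5],"delta_rot": [0,0,0]},{"dp": [0,0,-4],"delta_rot": [0,0,0]},{"dp": [0,0,-7],"delta_rot": [0,0,0]},{"dp": [0,0,-9.5],"delta_rot": [0,0,0]},{"dp": [0,0,-11],"delta_rot": [0,0,0]},{"dp": [0,0,-12],"delta_rot": [0,0,0]},{"dp": [0,0,-12],"delta_rot": [0,0,0]},{"dp": [0,0,-12],"delta_rot": [0,0,0]}]}}

```text
time_s: 22.22
tcp_pos: [417.2, -158.6, 194.8]
ee_rot: [0.176, 2.613, -0.048]
contact_force: [0.2, 0.4, -0.5]
gripper_width: 0.5
gripper_force: 0.0
```

```bash
python3 - <<'E'
from h import *
s=manip.state(); print(s['contact_force'],s['time_s'])
a=snapshot('scene')[:,:,::-1][150:310,200:360]; b=snapshot('wrist')[:,:,::-1]
a=cv2.resize(a,None,fx=2,fy=2,interpolation=cv2.INTER_CUBIC); b=cv2.resize(b[0:320,240:480],None,fx=2,fy=1.8)[:576]
o=np.zeros((600,800,3),np.uint8);o[:320,:320]=a;o[:b.shape[0],320:]=b
cv2.imwrite('pics/e.png',o)
E
```

```text
[ 0.22866889  0.37929056 -0.48324951] 22.2167
```

View pics/e.png

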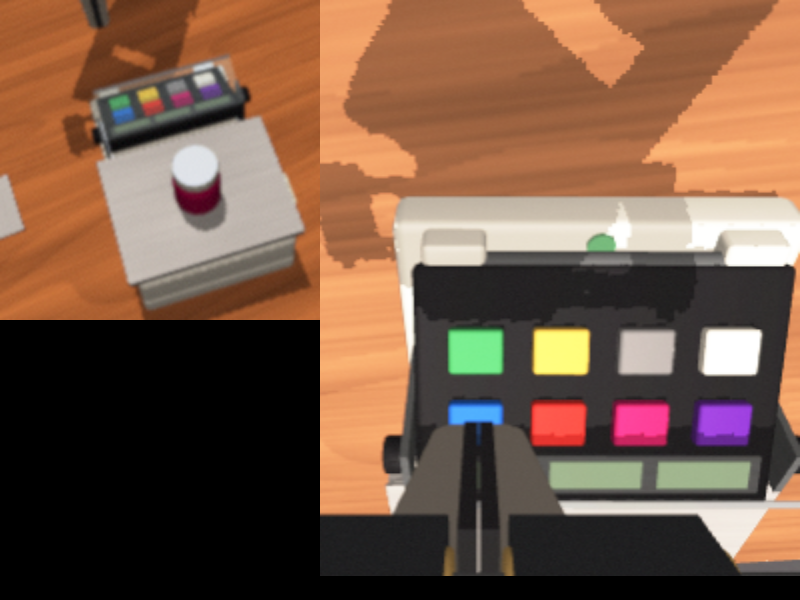

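The jar stands upright in the middle of the pan (scene crop, about (197,180)). All the keys are up, with green at (475,351), and the robot is clear.

```bash
python3 -c "
from bench import manip
print(manip.hand_in())"
```

```text
the job is handed in; nothing more can be done
None
```

I zeroed the empty scale, set the magenta jar upright mid-pan, pressed magenta then green fully home with under 20 N each, and handed the job in at about 22 s; the hand-in call gave no verdict.

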